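# Blow a reference ball clean at the air station

## Task

Lower the white ceramic ball gently into the deep pot of the air cleaning station so that it rests on the black three-point seat in the middle, without dropping it. Then press the yellow spring-loaded air lever down with the gripper until its pointer stands in the green band, never as far as the red, keep it there for three seconds and finish while still holding it in the green. Leave the brass ball and the other things on the table alone.

Things in the scene. Friction and masses are not known exactly. Their poses are not given: they have to be found in the camera images.
- ball_white_center (a point): centre of the white ceramic ball, diameter 44 mm, about 0.17 kg, loose. It starts on one of two identical dark stands (foot 60 mm wide, stem 18 mm, at the top a black disc 40 mm wide, 37 mm above the table, with three small steel points), ball centre 61 mm above the table. Its axes mean nothing
- ball_brass_center (a point): centre of the brass ball, diameter 44 mm, on the other stand: leave it there
- station: air cleaning station, fixed: grey base plate 160 x 310 x 12 mm, origin under the plate's centre, own x points away from the robot, y to the left, z up. The pot stands on the plate's left, the lever on its right. An upright white scale plate (26 mm wide, top 116 mm above the table) stands to the right of the lever's end, at x = -61 mm, y = -128 mm
- seat (a point): where the ball's centre comes to lie when it rests on the seat: 47 mm above the table, 30 mm above the pot's floor, on the pot's axis. The seat is a black disc 40 mm wide, 6 mm high, with three small steel points 28 mm apart across, which centre the ball. Axes as the station's
- pot_rim (a point): centre of the pot's mouth, 80 mm above the table: round, 142 mm wide inside at the rim, 136 mm at the floor, walls 4 mm, 63 mm deep; the axis lies at x = 0, y = 78 mm of the station
- lever_pad (a point): middle of the upper face of the lever's yellow pad (44 mm along the lever, 40 mm across, 12 mm thick), 99 mm above the table when free. It lies 90 mm from the hinge, on the robot's side; the axes turn with the lever and agree with the station's when it is free
- lever (a joint): angle of the air lever in rad: 0 free (level), grows as the pad is pressed down, stop at 0.52. The hinge axis lies along the station's y, 92 mm above the table, at x = 45 mm, y = -80 mm of the station. A spring returns it: about 2 N on the pad start it, 6 N hold it in mid-green, 10 N reach the stop. Pointer and green band agree from 0.19 to 0.33 (pad about 17 to 29 mm down, middle 0.26 is 23 mm), the red begins at 0.40 (35 mm down)
- vblock: steel V-block, 34 x 45 x 34 mm high, bystander; origin at the centre of its underside
- loupe: black standing loupe, 37 mm wide, 35 mm high, bystander; origin at the centre of its underside
- notes: block of paper slips, 70 x 70 x 20 mm high, bystander; origin at the centre of its underside
- spray: spray bottle behind the station, 65 mm wide, 176 mm high, bystander; origin at the centre of its underside

How it is judged:
By the outcome, as a careful person would: the job done as asked, in the order asked, and still so for the second after the job is handed in, while the arm keeps its last pose, push and grip.
It also fails if it takes over 72 s, if anything falls off the work surface, if the arm or the gripper's body presses on something with over 40 N, if the wrist force passes 120 N, or if a joint passes its speed limit or range.

## Robot

A 6-joint arm with a two-finger parallel gripper is mounted at the origin on a cart in front of the work surface, level with it; the furniture and walls round the work are solid. World frame = base frame: x ahead of the robot, y to its left, z up, the work surface at z = 0. Lengths are in mm, angles in rad, forces in N, time in s.
With the tool pointing down it reaches from about 300 to 775 mm from the base axis. Payload 14.6 kg.
Tool frame: the origin (TCP) lies on the mounting face of the last link; the fingertips stand 199 mm ahead of it and the grasp point (between the pads) lies 180 mm ahead of it; z points along the fingers, y is the line along which they close (so a half turn about z gives the same grasp; the last joint's range is limited). The gripper opens to 94 mm and grips with 3 to 60 N. Pads are 16 mm wide; open, the fingers measure 119 mm over their backs; the gripper's body (75 mm by 177 mm) begins 78 mm behind the grasp point.
Start: joints at [-1.315, 0.3, 1.521, -0, 1.321, -0.067], TCP at [174.466, -521.586, 404.646] pointing down, gripper open.
Joint ranges: [-3.03, 3.03], [-0.79, 2.21], [0.23, 2.52], [-1.04, 4.18], [0, 3.07], [-2.55, 2.55]. Speed limits (rad/s): [2.22, 2.22, 2.57, 3.14, 3.14, 3.14].

## Interface

Orientations are given as [roll, pitch, yaw] about the fixed x, y, z axes, in that order (R = Rz(yaw) Ry(pitch) Rx(roll)).
In Python, from cell import manip gives the robot as it stands. The module is installed in compiled form; this text tells all that it offers.
- The arm moves only by the shell command python3 -m creep 'ROWS' [FORCE]. ROWS is a JSON object of lists of equal length, an entry for each row: "slide": the shift along the world's x, y, z in cm, a list of three; "turn": the turn about the world's z in rad; "claw": the opening, from 0 (shut) to 1 (fully open). A call has 1 to 8 rows; each row shifts and turns the commanded pose from where the row before left it; what a row does not reach is not made up. A row lasts 1/8 s, in which the tool goes at most 62.5 mm and 10.7 degrees, less where a joint would pass 70% of its speed; a pose out of reach is approached as far as the arm can. A call with a gripper value outside its range is refused whole. The fingers move at their own pace and stop on an object; FORCE is the grip in N (left out, the last holds). Time passes only in rows, so rows that do not move let the fingers close. It gives the time, the measured TCP pose, the force, the opening and the grip force at its end, in the units of the state.
- manip.read_state(): the state, without advancing time (a new reading comes with each control period).
- manip.camera(name): name is "side" or "top" or "wrist"; returns (picture, depth): 480x640x3 uint8, red, green, blue; 480x640 float32, mm along the optical axis (not along the pixel's ray), 0 where there is no reading.
- manip.calibration(name): a dict with "intrinsics" (3x3 intrinsics, pixels), "pose" (4x4, takes a point from camera to world coordinates). Camera axes: x right, y up, looking along -z (the intrinsics and any distortion apply to the point x, -y, -z); pixel columns grow to the right and rows downward; lengths in mm; the calibration is good to about 2 mm. A picture is of the moment at which its call begins: read the wrist's pose just before it. calibration takes no time and is no camera call; for the wrist camera it gives the pose at the moment of the call.
- manip.sign_off(): hands the job in; it is judged then, once.
Trained networks look in the newest picture that a camera, given by its name, has taken for a name from the list of things; names that differ only in an ending like _2 or _b are one class to them, and where a whole thing is asked for, a point or a joint stands for the part that bears it (a point fixed in the world has none). Each returns a list of dicts, best first, with "score" (0 to 1); they miss things now and then, are a little off and sometimes report something else, mostly with a low value. They report only what shows in the picture. A call takes as long as a camera call.
- manip.cut_out(query, camera): "mask" (480x640 bool, what is visible of it) and "position" ([column, row] in pixels, amid what is visible of it).
The state is a dict: "clock": time; "joints": joint angles; "qd": joint speeds; "effort": joint torques, N m; "eef_pos": TCP position; "eef_rot": TCP orientation; "wrist_force": force on the tool from outside, world axes, zero at the start; "moment": the same for the moment, N m; "finger_gap": finger opening in mm; "finger_force": force on a finger pad.
Only numpy, scipy, OpenCV 4.12 (cv2) and the standard library are available. Lean on these libraries where they do the work, as an engineer would, in place of code of your own. Each camera call takes 0.05 s, during which the arm holds its last target. There are 200 camera calls.

## Working session

There is one attempt and no reset: what is moved stays moved. The work goes in short steps, Python scripts to look and compute and a shell command to move; the robot and the scene stay as the last step left them, time stands still between calls to the robot, and variables do not carry over. Pictures are saved under pics/ and viewed, at most 10 in all, crops included, and the job is handed in when it is done.

```bash
mkdir -p pics
cat > h.py <<'E'
import numpy as np, cv2
from cell import manip
def snap(n,f=None):
    c=manip.calibration(n); im,d=manip.camera(n)
    if f: cv2.imwrite('pics/'+f,im[:,:,::-1])
    return c,im,d
def pts(c,d,mask):
    v,u=np.nonzero(mask&(d>0)); z=d[v,u]; K=c['intrinsics']
    x=(u-K[0][2])*z/K[0][0]; y=(v-K[1][2])*z/K[1][1]
    P=np.c_[x,-y,-z,np.ones(len(z))]
    return (P@np.array(c['pose']).T)[:,:3]
def sphere(P,r=22,it=30):
    from scipy.optimize import least_squares
    c0=np.median(P,0)
    return least_squares(lambda c:np.linalg.norm(P-c,axis=1)-r,c0+[0,0,-10],loss='soft_l1').x
E
python3 - <<'E'
from h import *
s=manip.read_state();print(s)
for n in('top','side'):
    c,im,d=snap(n,n+'1.png');print(n,np.round(c['intrinsics'],1).tolist(),np.round(c['pose'],2).tolist(),{k for k in c})
    for q in('ball_white_center','ball_brass_center','station','lever_pad','vblock','loupe','notes','spray','lever'):
        for r in manip.cut_out(q,n)[:2]:
            P=pts(c,d,r['mask'])
            if len(P): print(q,round(r['score'],2),np.round(r['position']),len(P),np.round(np.median(P,0)),np.round(np.percentile(P,2,axis=0)),np.round(np.percentile(P,98,axis=0)), np.round(sphere(P),1) if 'ball' in q else '')
E
```

```text
{'clock': 0.0, 'joints': array([-1.31462011e+00,  3.00475597e-01,  1.52161269e+00, -2.40405324e-05,
        1.32066189e+00, -6.65877217e-02]), 'qd': array([-3.61286280e-05,  5.66279648e-04, -3.21938113e-04,  1.05762342e-03,
        8.20855611e-04,  1.33837252e-03]), 'effort': array([ 1.82587155e-03, -5.31803691e+01, -3.52735949e+01,  7.08800275e-02,
        2.44013773e-02, -8.21089202e-05]), 'eef_pos': array([ 174.44676477, -521.56342421,  404.07034926]), 'eef_rot': array([-3.14043615e+00, -5.37860604e-05,  3.22769870e-01]), 'wrist_force': array([-0.19073183,  0.44042348,  0.13810128]), 'moment': array([ 0.05755208, -0.03660542, -0.04708384]), 'finger_force': 0.0, 'finger_gap': 94.03433013973661}
top [[465.4, 0.0, 316.5], [0.0, 465.4, 240.6], [0.0, 0.0, 1.0]] [[0.02, 0.99, -0.13, 450.26], [-1.0, 0.02, 0.0, 259.2], [0.01, 0.13, 0.99, 1108.48], [0.0, 0.0, 0.0, 1.0]] {'intrinsics', 'pose'}
ball_white_center 0.53 [292. 304.] 292 [449. 305.  75.] [430. 288.  63.] [468. 326.  83.] [448.5 306.   59.6]
ball_brass_center 0.69 [284. 250.] 296 [566. 329.  75.] [548. 310.  60.] [586. 348.  83.] 
[... 1021 characters left out ...]
73.] [547. 308.  44.] [589. 351.  83.] [567.6 329.4  61.4]
station 0.6 [380. 236.] 6291 [488.  88.  38.] [407. -89.   7.] [571. 208. 100.] 
lever_pad 0.98 [394. 186.] 431 [485. -24.  97.] [ 445. -188.    1.] [560. -11. 102.] 
vblock 0.64 [320. 376.] 784 [492. 492.  25.] [468. 461.   0.] [517. 513.  36.] 
vblock 0.46 [312. 285.] 399 [563. 341.  73.] [547. 320.  38.] [585. 351.  83.] 
loupe 0.62 [253. 365.] 467 [612. 514.  29.] [599. 494.   1.] [634. 525.  37.] 
notes 0.7 [358. 429.] 2169 [403. 569.  21.] [363. 526.   4.] [445. 606.  23.] 
notes 0.45 [395. 185.] 388 [481. -23.  97.] [445. -56.  90.] [544. -11. 102.] 
lever 0.81 [395. 186.] 320 [485. -23.  98.] [446. -48.  91.] [541. -12. 102.]
```

Run:
```python
from h import *
from scipy.optimize import least_squares
for n in('top','side'):
    c,im,d=snap(n)
    P=pts(c,d,np.ones(d.shape,bool))
    R=P[(abs(P[:,2]-79)<4)&(P[:,0]>390)&(P[:,0]<620)&(P[:,1]<240)&(P[:,1]>30)]
    f=least_squares(lambda p:np.hypot(R[:,0]-p[0],R[:,1]-p[1])-73,[500,130],loss='soft_l1',f_scale=2)
    r=np.hypot(R[:,0]-f.x[0],R[:,1]-f.x[1]);print(n,'rim',len(R),f.x,np.percentile(r,[5,50,95]))
    B=P[(abs(P[:,2]-12)<3)&(P[:,0]>390)&(P[:,0]<620)&(P[:,1]<240)&(P[:,1]>-120)]
    print('plate',cv2.minAreaRect(B[:,:2].astype(np.float32)))
    L=P[(abs(P[:,2]-98)<4)&(P[:,0]>430)&(P[:,0]<510)&(P[:,1]<10)&(P[:,1]>-70)]
    print('pad',len(L),cv2.minAreaRect(L[:,:2].astype(np.float32)),L.mean(0))
    S=P[(abs(P[:,2]-112)<6)&(P[:,0]>380)&(P[:,0]<530)&(P[:,1]<0)&(P[:,1]>-130)];print('scale',len(S),S.mean(0) if len(S) else '')
a=cv2.imread('pics/top1.png')[130:370,150:470];b=cv2.imread('pics/side1.png')[130:370,230:550]
cv2.imwrite('pics/m1.png',np.hstack([cv2.resize(a,(400,300)),cv2.resize(b,(400,300))]))
```

```text
top rim 452 [483.52164699 128.74984551] [69.71472694 71.91052542 74.17667391]
plate ((497.07574462890625, 52.22527313232422), (159.49050903320312, 309.2614440917969), 10.00134563446045)
pad 440 ((477.66326904296875, -36.910919189453125), (70.0234375, 48.61550521850586), 11.23947525024414) [471.79018751 -33.32065239  97.29937107]
scale 24 [459.39899684 -84.2223702  114.36184462]
side rim 494 [483.0565019  130.31971413] [69.38596923 71.93123747 74.79509973]
plate ((496.5190734863281, 53.72895050048828), (159.47589111328125, 314.315673828125), 9.99583625793457)
pad 241 ((477.63946533203125, -35.535789489746094), (69.40863037109375, 51.725460052490234), 11.54928207397461) [472.31495208 -29.42114033  98.42308693]
scale 14 [458.82172189 -80.05437611 112.63708945]
```

View pics/m1.png

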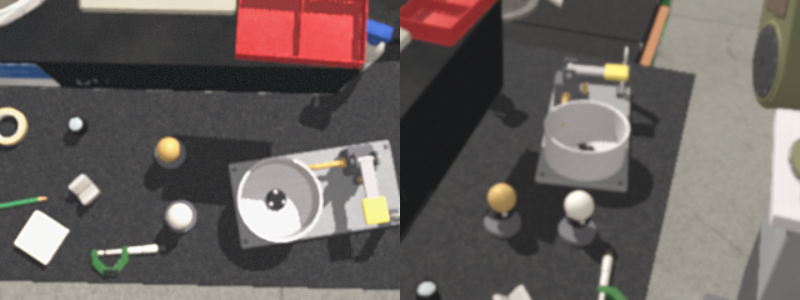

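Run:
```python
from h import *
for n in('side','top'):
    c,im,d=snap(n);P=pts(c,d,np.ones(d.shape,bool))
    Q=P[(P[:,2]>130)&(P[:,0]>-300)&(P[:,0]<800)&(abs(P[:,1])<900)]
    H,_,_=np.histogram2d(Q[:,0]//100,Q[:,1]//100,bins=[range(-3,9),range(-9,10)])
    M=np.zeros_like(H)
    for i in range(-3,8):
        for j in range(-9,9):
            k=(Q[:,0]//100==i)&(Q[:,1]//100==j)
            if k.any(): M[i+3,j+9]=Q[k,2].max()
    print(n);print(M.astype(int))
```

```text
side
[[  0   0   0   0   0   0   0   0   0   0   0   0   0   0   0   0   0   0]
 [  0   0   0   0   0   0   0   0   0   0   0   0   0   0   0   0   0   0]
 [  0   0   0   0   0   0   0   0   0 174   0   0   0   0   0   0   0   0]
 [  0   0   0   0   0   0   0   0 308 308 229   0   0   0   0   0   0   0]
 [  0   0   0   0   0   0   0   0   0 542 348   0   0   0   0   0   0   0]
 [  0   0   0 347   0   0   0   0 530 538 327   0   0   0   0   0   0   0]
 [  0   0   0   0   0   0   0   0   0   0   0   0   0   0   0   0   0   0]
 [  0   0   0   0   0   0   0   0   0   0   0   0   0   0   0   0   0   0]
 [  0   0   0   0   0   0   0   0   0   0   0   0   0   0   0   0   0   0]
 [  0   0   0   0   0   0   0   0   0 283 284 284 252 251 251 251 251 253]
 [  0   0   0   0   0   0   0   0   0 284 284 284 279 280 360 370 352 250]]
top
[[  0   0   0   0   0   0   0   0   0   0   0   0   0   0   0   0   0   0]
 [  0   0   0   0   0   0   0   0   0   0   0   0   0   0   0   0   0   0]
 [  0   0   0   0   0   0   0   0   0   0   0   0   0   0   0   0   0   0]
 [  0   0   0   0   0   0   0   0   0   0   0   0   0   0   0   0   0   0]
 [  0   0   0   0   0   0   0   0   0 391 313   0   0   0   0   0   0   0]
 [  0   0   0   0   0   0   0 559 554 493 319   0   0   0   0   0   0   0]
 [  0   0   0   0   0   0   0   0   0   0   0   0   0   0   0   0   0   0]
 [  0   0   0   0   0   0   0   0   0   0   0   0   0   0   0   0   0   0]
 [  0   0   0   0   0   0   0   0   0   0   0   0   0   0   0   0   0   0]
 [  0   0   0   0   0   0   0   0   0 283 285 285 252 251 253 251 251 250]
 [  0   0   0   0   0   0   0   0 179 284 283 284 280 280 358 368 352 251]]
```

View pics/side1.png

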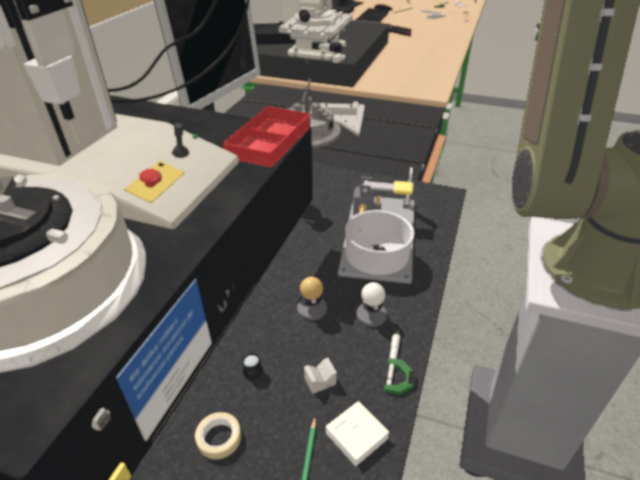

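The side view shows the olive arm at (560,200), the white ball at (373,294), brass at (311,288), the pot at (379,243) and the yellow pad at (403,188). This matches the measurements. I'm moving now.

```bash
python3 -m creep '{"slide":[[3.4,5,0],[3.4,5,0],[3.4,5,0],[3.4,5,0],[3.4,5,0],[3.4,5,0],[3.4,5,0],[3.4,5,0]],"turn":[0,0,0,0,0,0,0,0],"claw":[1,1,1,1,1,1,1,1]}' 15; python3 -m creep '{"slide":[[0,5.3,0],[0,5.3,0],[0,5.3,0],[0,5.3,0],[0,5.3,0],[0,5.3,0],[0,5.3,0],[0,5.3,0]],"turn":[0,0,0,0,0,0,0,0],"claw":[1,1,1,1,1,1,1,1]}'
```

```text
clock: 2.2
eef_pos: [447.2, -119.7, 405.0]
eef_rot: [3.141, -0.001, 0.323]
wrist_force: [-0.1, -1.4, 0.1]
finger_gap: 93.9
finger_force: 0.0
clock: 3.2
eef_pos: [446.2, 304.2, 404.8]
eef_rot: [-3.142, -0.0, 0.323]
wrist_force: [-0.0, -0.4, -0.5]
finger_gap: 93.6
finger_force: 0.0
```

```bash
python3 -m creep '{"slide":[[0.2,0.2,-2.5],[0,0,-2.5],[0,0,-2.5],[0,0,-2.5],[0,0,0]],"turn":[0,0,0,0,0],"claw":[1,1,1,1,1]}'
python3 - <<'E'
from h import *
c,im,d=snap('wrist','w1.png')
for r in manip.cut_out('ball_white_center','wrist')[:2]:
    P=pts(c,d,r['mask']);print(r['score'],r['position'],len(P),sphere(P) if len(P)>20 else '')
for n in('side','top'):
    c,im,d=snap(n)
    for r in manip.cut_out('ball_white_center',n)[:2]:
        P=pts(c,d,r['mask']);print(n,r['score'],r['position'],len(P),sphere(P) if len(P)>20 else '')
s=manip.read_state();print(s['eef_pos'])
E
```

```text
clock: 3.82
eef_pos: [448.3, 304.3, 303.3]
eef_rot: [3.141, 0.003, 0.323]
wrist_force: [0.1, -0.3, -1.0]
finger_gap: 94.2
finger_force: 0.0
0.77 [316.5, 259.9] 4068 [447.5663702  305.49819144  60.28345214]
side 0.49 [369.7, 299.3] 227 [448.58550778 305.83950929  61.19300952]
[448.56578454 304.46727777 305.62191876]
```

View pics/w1.png

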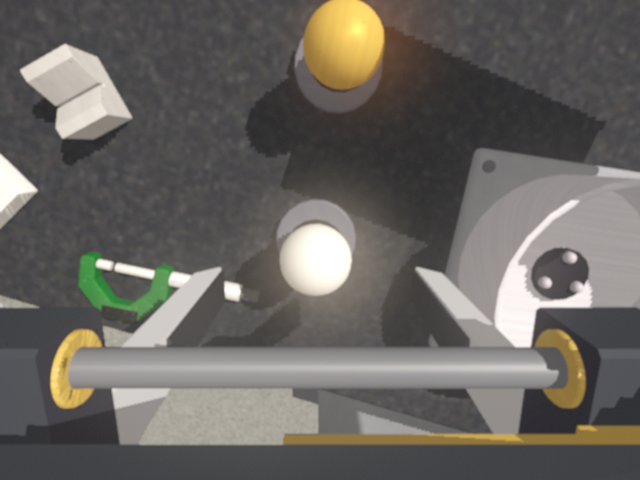

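The wrist picture shows the white ball at (316,260), midway between the fingers. The brass ball at (343,45) is clear, and the micrometer at (130,285) lies low. I'll go down and grip.

```bash
python3 -m creep '{"slide":[[0,0.1,-1.6],[0,0,-1.6],[0,0,-1.6],[0,0,-1.6],[0,0,0]],"turn":[0,0,0,0,0],"claw":[1,1,1,1,1]}'; python3 -m creep '{"slide":[[0,0,0],[0,0,0],[0,0,0],[0,0,0],[0,0,0],[0,0,0],[0,0,0],[0,0,0]],"turn":[0,0,0,0,0,0,0,0],"claw":[0.7,0.6,0.55,0.5,0.45,0.4,0.35,0.3]}' 15
```

```text
clock: 4.75
eef_pos: [448.3, 305.3, 239.1]
eef_rot: [3.141, 0.003, 0.323]
wrist_force: [-0.5, 0.2, -0.3]
finger_gap: 93.9
finger_force: 0.0
clock: 5.75
eef_pos: [448.5, 305.5, 240.8]
eef_rot: [-3.141, -0.0, 0.323]
wrist_force: [1.2, 0.7, 2.2]
finger_gap: 43.1
finger_force: 15.0
```

```bash
python3 -m creep '{"slide":[[0,0,0.5],[0,0,1],[0,0,2],[0,0,2],[0,0,2],[0,0,1.5],[0,0,1],[0,0,0]],"turn":[0,0,0,0,0,0,0,0],"claw":[0.3,0.3,0.3,0.3,0.3,0.3,0.3,0.3]}' 20; python3 -m creep '{"slide":[[0.3,-1.5,0],[0.5,-2.5,0],[0.5,-3,0],[0.5,-3,0],[0.5,-3,0],[0.5,-2.5,0],[0.5,-1.5,0],[0.2,-0.6,0]],"turn":[0,0,0,0,0,0,0,0],"claw":[0.3,0.3,0.3,0.3,0.3,0.3,0.3,0.3]}'
python3 - <<'E'
from h import *
for n in('side','top','wrist'):
    c,im,d=snap(n,n+'2.png');s=manip.read_state()
    for r in manip.cut_out('ball_white_center',n)[:2]:
        P=pts(c,d,r['mask']);print(n,r['score'],r['position'],len(P),sphere(P) if len(P)>20 else '',s['eef_pos'])
    P=pts(c,d,np.ones(d.shape,bool))
    for zc in (79,):
        R=P[(abs(P[:,2]-zc)<3)&(np.abs(np.hypot(P[:,0]-483.3,P[:,1]-129.5)-73)<9)]
        if len(R)>30:
            from scipy.optimize import least_squares
            print('rim',len(R),least_squares(lambda p:np.hypot(R[:,0]-p[0],R[:,1]-p[1])-73,[483,130],loss='soft_l1',f_scale=1).x)
print(s)
E
```

```text
clock: 6.75
eef_pos: [448.5, 305.4, 341.1]
eef_rot: [-3.141, -0.001, 0.323]
wrist_force: [-0.9, 0.5, -2.1]
finger_gap: 42.8
finger_force: 20.0
clock: 7.75
eef_pos: [483.7, 128.6, 340.4]
eef_rot: [-3.141, 0.0, 0.322]
wrist_force: [0.6, 0.7, -1.7]
finger_gap: 43.0
finger_force: 20.0
side 0.44 [378.5, 200.0] 135 [483.64706098 128.07573007 161.2286216 ] [483.77023547 128.5547365  340.39833443]
rim 388 [483.08679621 130.12753143]
rim 179 [483.21407395 128.24693857]
wrist 0.64 [320.7, 301.9] 7202 [482.63340111 129.3952464  160.03082385] [483.35606873 129.92527076 340.56662322]
rim 4155 [481.85442111 128.01778147]
{'clock': 8.0, 'joints': array([1.89385731e-01, 2.55364386e-01, 1.73498291e+00, 1.18122774e-04,
       1.15135422e+00, 1.43670869e+00]), 'qd': array([ 0.00280978, -0.0009508 ,  0.00034581, -0.0014553 ,  0.00260144,
       -0.0014155 ]), 'effort': array([-4.18626918e-01, -4.87751234e+01, -3.33762825e+01,  1.29498885e-02,
       -7.17455358e-02, -5.23293085e-03]), 'eef_pos': array([483.35606873, 129.92527076, 340.56662322]), 'eef_rot': array([-3.14147119e+00,  9.34627998e-05,  3.23425266e-01]), 'wrist_force': array([-0.81504725,  0.51727117, -1.25246747]), 'moment': array([ 0.0562921 ,  0.02959896, -0.04577475]), 'finger_force': 19.99965101480484, 'finger_gap': 43.38512811726665}
```

View pics/wrist2.png

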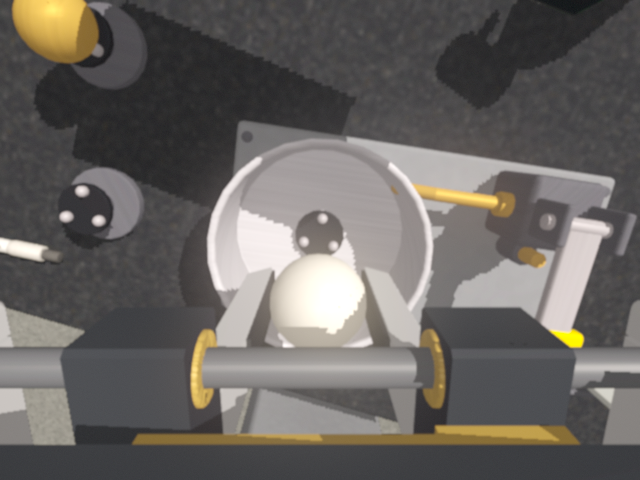

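The wrist picture shows the ball held at (318,300) and the three-point seat visible at (320,232). I'll measure the seat directly.

Run:
```python
from h import *
for n in('wrist','side','top','wrist'):
    c,im,d=snap(n)
    m=(im.max(2)<70)
    P=pts(c,d,m)
    R=P[(np.hypot(P[:,0]-483.3,P[:,1]-129.5)<32)&(abs(P[:,2]-22)<6)]
    print(n,len(R),R.mean(0) if len(R) else '',cv2.minEnclosingCircle(R[:,:2].astype(np.float32)) if len(R) else '')
```

```text
wrist 0  
side 11 [488.01363727 122.34677492  23.95608109] ((486.462890625, 121.82726287841797), 6.257184028625488)
top 0  
wrist 0
```

Run:
```python
from h import *
c,im,d=snap('wrist')
print(im[225,300:340:4].tolist(),d[225,300:340:4])
g=im.max(2)[195:265,280:360]
k,l,st,ce=cv2.connectedComponentsWithStats((g<110).astype(np.uint8))
for i in range(1,k):
    if st[i][4]>200:print(st[i],ce[i]+[280,195])
m=np.zeros(d.shape,bool);m[211:254,297:343]=1
P=pts(c,d,m);print(np.percentile(P,[5,50,95],axis=0))
```

```text
[[110, 103, 100], [114, 106, 104], [115, 108, 105], [115, 107, 105], [114, 106, 103], [110, 103, 99], [114, 106, 103], [112, 104, 102], [110, 103, 100], [109, 104, 100]] [303.15732 303.2797  303.5562  303.8393  304.26788 303.5815  303.55264
 302.87366 303.20917 302.46158]
[[468.37118862 111.56623706  16.55001285]
 [485.15137691 128.56527968  22.77249372]
 [500.97608209 145.2858497   27.81936361]]
```

Run:
```python
from h import *
c,im,d=snap('wrist','w3.png')
m=np.ones(d.shape,bool)
P=pts(c,d,m);r=np.hypot(P[:,0]-483.3,P[:,1]-129.5)
R=P[(r<40)&(P[:,2]<40)];print(len(R),np.percentile(R[:,2],[5,25,50,75,95]))
g=cv2.imread('pics/w3.png').max(2);print(g[225:240:5,290:350:5])
D=R[(R[:,2]>20.5)];print(len(D),D.mean(0),cv2.minEnclosingCircle(D[:,:2].astype(np.float32)))
cv2.imwrite('pics/w3c.png',cv2.resize(cv2.imread('pics/w3.png')[130:350,190:450],(650,550)))
```

```text
6129 [15.77629157 16.55170131 17.19386115 22.05204379 24.03069378]
[[177 174 110 114 115 115 111 112 111 110 119 170]
 [241 147 118 118 118 118 117 116 115 114 112 176]
 [229 149 123 127 122 120 120 120 119 118 115 207]]
1734 [483.711475   128.70419849  23.45320992] ((482.5582580566406, 128.45819091796875), 19.938968658447266)
```

View pics/w3c.png

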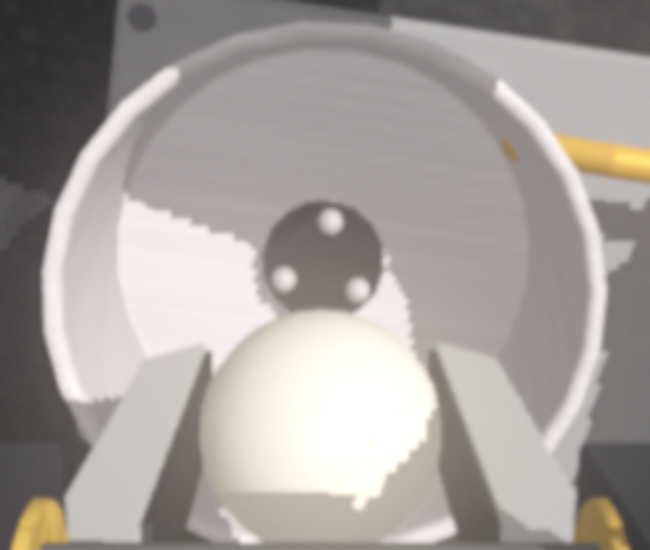

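The disc measures (482.6,128.5) and the ball (482.6,129.4) in the same camera, so they are aligned within 1 mm. I'll lower it.

```bash
python3 -m creep '{"slide":[[0,-0.05,-1],[0,0,-2],[0,0,-2],[0,0,-2],[0,0,-1.5],[0,0,-1],[0,0,-0.5],[0,0,0]],"turn":[0,0,0,0,0,0,0,0],"claw":[0.3,0.3,0.3,0.3,0.3,0.3,0.3,0.3]}' 20; python3 -m creep '{"slide":[[0,0,-0.3],[0,0,-0.3],[0,0,-0.2],[0,0,-0.1],[0,0,-0.1],[0,0,0],[0,0,0],[0,0,0]],"turn":[0,0,0,0,0,0,0,0],"claw":[0.3,0.3,0.3,0.3,0.3,0.3,0.3,0.3]}'
python3 - <<'E'
from h import *
for i in range(4):
    c,im,d=snap(['wrist','side'][i%2]);s=manip.read_state()
    r=manip.cut_out('ball_white_center',['wrist','side'][i%2])
    P=pts(c,d,r[0]['mask']) if r else []
    print(s['eef_pos'],s['wrist_force'],len(P),sphere(P) if len(P)>20 else '')
E
```

```text
clock: 9.35
eef_pos: [483.5, 128.9, 240.7]
eef_rot: [3.142, 0.0, 0.323]
wrist_force: [0.4, -0.4, -1.8]
finger_gap: 42.7
finger_force: 20.0
clock: 10.35
eef_pos: [483.5, 128.9, 230.7]
eef_rot: [3.142, -0.0, 0.323]
wrist_force: [0.2, -0.6, -1.9]
finger_gap: 43.1
finger_force: 20.0
[483.47185715 128.92363236 230.69636618] [ 0.36215793 -0.51467643 -1.46273011] 7428 [482.77335998 128.49317839  50.18732243]
[483.46402562 128.94240978 230.66352174] [ 0.94236423 -0.59151063 -1.69456952] 100 [483.65235352 128.92747731  51.17139598]
[483.4738712  128.90071846 230.66504211] [ 0.36891912 -0.02257924 -1.90643516] 7373 [482.74248551 128.46869108  50.16351661]
[483.4719485  128.91711893 230.64824364] [-0.37457977  0.09548946 -0.76391953] 0
```

```bash
python3 -m creep '{"slide":[[0,0,-0.1],[0,0,-0.1],[0,0,-0.05],[0,0,-0.05],[0,0,0],[0,0,0],[0,0,0]],"turn":[0,0,0,0,0,0,0],"claw":[0.3,0.3,0.3,0.3,0.3,0.3,0.3]}'; python3 -m creep '{"slide":[[0,0,-0.05],[0,0,0],[0,0,0]],"turn":[0,0,0],"claw":[0.3,0.3,0.3]}';  python3 -m creep '{"slide":[[0,0,-0.05],[0,0,0],[0,0,0]],"turn":[0,0,0],"claw":[0.3,0.3,0.3]}'
```

```text
clock: 11.62
eef_pos: [483.5, 128.9, 227.7]
eef_rot: [-3.142, -0.0, 0.323]
wrist_force: [0.6, -0.5, -0.8]
finger_gap: 43.1
finger_force: 20.0
clock: 12.0
eef_pos: [483.5, 128.9, 227.1]
eef_rot: [-3.142, -0.0, 0.323]
wrist_force: [0.7, -0.2, -0.3]
finger_gap: 42.8
finger_force: 20.0
clock: 12.38
eef_pos: [483.5, 128.9, 226.8]
eef_rot: [3.142, -0.0, 0.323]
wrist_force: [-0.5, -0.4, 2.3]
finger_gap: 42.9
finger_force: 20.0
```

Contact shows: the weight is off and the seat pushes back with about 2 N. I'll release gently.

```bash
python3 -m creep '{"slide":[[0,0,0],[0,0,0],[0,0,0],[0,0,0],[0,0,0],[0,0,0],[0,0,0],[0,0,0]],"turn":[0,0,0,0,0,0,0,0],"claw":[0.45,0.47,0.49,0.51,0.54,0.58,0.62,0.66]}' 5
python3 - <<'E'
from h import *
c,im,d=snap('wrist')
r=manip.cut_out('ball_white_center','wrist');P=pts(c,d,r[0]['mask']);print(len(P),sphere(P))
E
```

```text
clock: 13.38
eef_pos: [483.5, 128.9, 226.6]
eef_rot: [3.142, -0.0, 0.323]
wrist_force: [0.3, -0.3, -1.0]
finger_gap: 61.7
finger_force: 0.0
7168 [482.48916714 128.16638139  46.31795744]
```

```bash
python3 -m creep '{"slide":[[0,0,0.5],[0,0,1],[0,0,2],[0,0,3],[0,0,3],[0,0,2.5],[0,0,1],[0,0,0]],"turn":[0,0,0,0,0,0,0,0],"claw":[0.66,0.66,0.66,0.66,0.66,0.66,0.66,0.66]}' 10
python3 - <<'E'
from h import *
c,im,d=snap('wrist','w4.png')
r=manip.cut_out('ball_white_center','wrist');P=pts(c,d,r[0]['mask']);print(len(P),sphere(P))
P=pts(c,d,np.ones(d.shape,bool))
for n in('wrist','top','side'):
    if n!='wrist': c,im,d=snap(n)
    i=im.astype(int); m=(i[:,:,0]>150)&(i[:,:,2]<0.5*i[:,:,0])&(i[:,:,1]>0.75*i[:,:,0])
    P=pts(c,d,m);L=P[(P[:,2]>92)&(P[:,2]<106)&(P[:,0]>420)&(P[:,0]<520)&(P[:,1]<20)&(P[:,1]>-90)]
    print(n,len(L),cv2.minAreaRect(L[:,:2].astype(np.float32)) if len(L)>10 else '',L.mean(0) if len(L) else '')
E
```

```text
clock: 14.48
eef_pos: [483.4, 128.9, 356.9]
eef_rot: [3.141, -0.001, 0.323]
wrist_force: [-0.5, 0.1, -1.0]
finger_gap: 62.2
finger_force: 0.0
2418 [482.34091749 128.20954033  46.31753198]
wrist 0  
top 1  [449.74552664 -56.1102731   95.28089959]
side 38 ((461.140380859375, -15.2918062210083), (40.39215850830078, 11.424138069152832), 16.34113311767578) [461.85203117 -15.87266609  96.39718926]
```

View pics/w4.png

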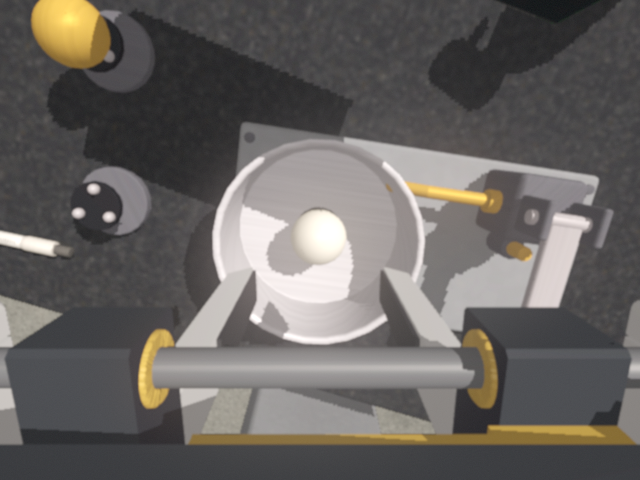

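The ball rests on the seat, seen at (320,236), and its centre measures at seat height. Next is the lever.

```bash
python3 -m creep '{"slide":[[-0.1,-1.2,0],[-0.2,-2,0],[-0.3,-3,0],[-0.3,-3,0],[-0.3,-3,0],[-0.3,-2,0],[-0.1,-1.4,0],[-0.1,-0.65,0]],"turn":[-0.02,-0.02,-0.02,-0.02,-0.02,-0.02,-0.02,-0.01],"claw":[0.66,0.5,0.4,0.3,0.2,0.1,0,0]}' 10; python3 -m creep '{"slide":[[0,0,-1],[0,0,-1.5],[0,0,-1],[0,0,-0.5],[0,0,-0.5],[0,0,0],[0,0,0]],"turn":[0,0,0,0,0,0,0],"claw":[0,0,0,0,0,0,0]}'
python3 - <<'E'
from h import *
print(manip.read_state()['eef_pos'])
for n in('side','top'):
    c,im,d=snap(n,n+'5.png')
a=cv2.imread('pics/side5.png')[140:260,340:460];b=cv2.imread('pics/top5.png')[220:340,370:490]
cv2.imwrite('pics/m5.png',np.hstack([cv2.resize(x,(400,400),interpolation=2) for x in(a,b)]))
E
```

```text
clock: 15.68
eef_pos: [466.4, -34.3, 356.5]
eef_rot: [-3.142, 0.0, 0.171]
wrist_force: [-0.4, -0.2, -0.1]
finger_gap: 0.2
finger_force: 0.0
clock: 16.55
eef_pos: [466.5, -33.6, 311.9]
eef_rot: [3.141, -0.0, 0.173]
wrist_force: [1.4, 0.5, -0.0]
finger_gap: 0.5
finger_force: 0.0
[466.52146457 -33.58560577 311.91096087]
```

View pics/m5.png

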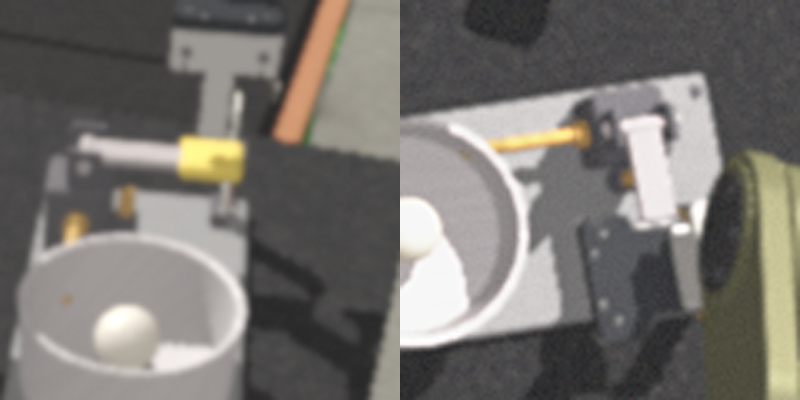

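The side crop shows the closed fingertips right over the yellow pad at (212,145), and the ball in the pot at (125,335). I'll press in steps.

```bash
python3 -m creep '{"slide":[[0,0,-0.5],[0,0,-0.5],[0,0,-0.4],[0,0,-0.3],[0,0,-0.3],[0,0,-0.3],[0,0,0],[0,0,0]],"turn":[0,0,0,0,0,0,0,0],"claw":[0,0,0,0,0,0,0,0]}'; python3 -m creep '{"slide":[[0,0,-0.3],[0,0,-0.3],[0,0,-0.3],[0,0,-0.2],[0,0,-0.1],[0,0,0],[0,0,0]],"turn":[0,0,0,0,0,0,0],"claw":[0,0,0,0,0,0,0]}'
cat > lev.py <<'E'
from h import *
print(manip.read_state()['eef_pos'],manip.read_state()['wrist_force'])
X=np.array([np.cos(np.radians(10)),np.sin(np.radians(10))]);Y=np.array([-X[1],X[0]])
O=np.array([496.8,53])
for n in('side','top','side'):
    c,im,d=snap(n,n+'6.png');m=np.ones(d.shape,bool)
    P=pts(c,d,m);q=(P[:,:2]-O)@np.c_[X,Y]
    k=(abs(q[:,1]+80)<7)&(q[:,0]>-20)&(q[:,0]<35)&(P[:,2]>60)&(P[:,2]<115)
    if k.sum()>10:
        f=np.polyfit(q[k,0],P[k,2],1);print(n,k.sum(),'theta',np.arctan(f[0]))
a=cv2.imread('pics/side6.png')[150:230,350:430]
cv2.imwrite('pics/m6.png',cv2.resize(a,(600,600),interpolation=2))
E
python3 lev.py
```

```text
clock: 17.65
eef_pos: [466.4, -33.6, 288.7]
eef_rot: [-3.142, 0.0, 0.173]
wrist_force: [-4.2, 0.1, 3.9]
finger_gap: 0.6
finger_force: 2.0
clock: 18.52
eef_pos: [466.9, -33.5, 277.0]
eef_rot: [3.141, -0.002, 0.173]
wrist_force: [0.8, 0.7, 5.7]
finger_gap: 0.6
finger_force: 2.9
[466.89113998 -33.52817723 277.00267684] [0.77412815 0.71098658 5.7254739 ]
side 93 theta 0.09482538393204926
top 147 theta 0.23762313777759309
side 96 theta 0.019500334806493807
```

View pics/m6.png

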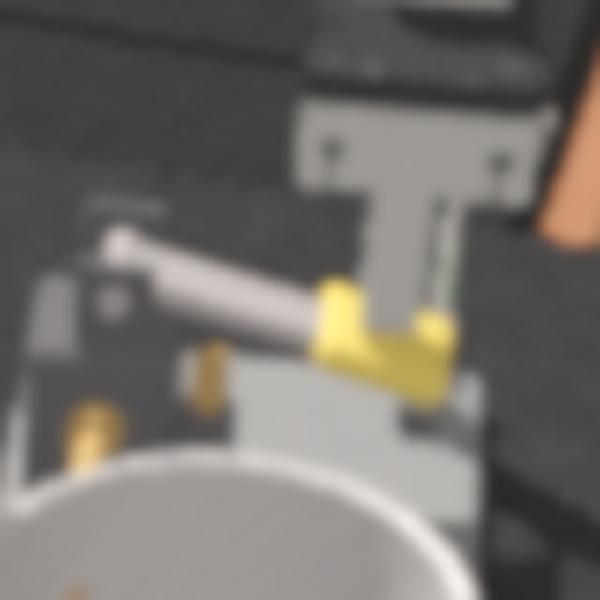

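Run:
```python
from h import *
c,im,d=snap('wrist','w6.png'); cv2.imwrite('pics/w6c.png',cv2.resize(cv2.imread('pics/w6.png')[60:480,200:640],(628,600)))
```

```text
(no output)
```

The side crop shows the tips on the yellow pad at (400,320) with the lever tilted about 0.25 rad. The 5.7 N force and 21 mm of travel both put it mid-green. I'll hold there.

```bash
for i in 1; do :; done; python3 -m creep '{"slide":[[0,0,0],[0,0,0],[0,0,0],[0,0,0],[0,0,0],[0,0,0],[0,0,0],[0,0,0]],"turn":[0,0,0,0,0,0,0,0],"claw":[0,0,0,0,0,0,0,0]}'; python3 -m creep '{"slide":[[0,0,0],[0,0,0],[0,0,0],[0,0,0],[0,0,0],[0,0,0],[0,0,0],[0,0,0]],"turn":[0,0,0,0,0,0,0,0],"claw":[0,0,0,0,0,0,0,0]}'; python3 -m creep '{"slide":[[0,0,0],[0,0,0],[0,0,0],[0,0,0],[0,0,0],[0,0,0],[0,0,0],[0,0,0]],"turn":[0,0,0,0,0,0,0,0],"claw":[0,0,0,0,0,0,0,0]}'; python3 -m creep '{"slide":[[0,0,0],[0,0,0],[0,0,0],[0,0,0],[0,0,0],[0,0,0],[0,0,0],[0,0,0]],"turn":[0,0,0,0,0,0,0,0],"claw":[0,0,0,0,0,0,0,0]}'; python3 lev.py
python3 - <<'E'
from h import *
for q in('ball_white_center','ball_brass_center'):
    c,im,d=snap('side');r=manip.cut_out(q,'side')
    for x in r[:2]: 
        P=pts(c,d,x['mask']);print(q,x['score'],len(P),sphere(P) if len(P)>20 else '')
E
```

```text
clock: 19.73
eef_pos: [466.9, -33.5, 277.0]
eef_rot: [3.141, -0.002, 0.173]
wrist_force: [0.8, 1.1, 5.6]
finger_gap: 0.6
finger_force: 2.9
clock: 20.72
eef_pos: [466.9, -33.5, 277.0]
eef_rot: [3.141, -0.002, 0.173]
wrist_force: [0.2, 1.3, 6.9]
finger_gap: 0.9
finger_force: 2.9
clock: 21.72
eef_pos: [466.9, -33.5, 277.0]
eef_rot: [3.141, -0.002, 0.173]
wrist_force: [0.9, 1.1, 6.8]
finger_gap: 0.7
finger_force: 2.9
clock: 22.72
eef_pos: [466.9, -33.5, 277.0]
eef_rot: [3.141, -0.002, 0.173]
wrist_force: [0.7, 0.6, 6.5]
finger_gap: 0.4
finger_force: 2.9
[466.88307709 -33.52020959 277.01688957] [0.69214751 0.64059305 6.48364944]
side 99 theta 0.04499481532565076
top 150 theta 0.23780130909210798
side 101 theta 0.043680529681955106
ball_white_center 0.77 279 [483.64461671 128.3156256   47.70014515]
ball_brass_center 0.9 378 [567.69101145 329.41575542  61.35540763]
ball_brass_center 0.27 2237 [403.01918183 568.269236    14.26930178]
```

```bash
python3 -c "
from cell import manip
print(manip.sign_off())"
```

```text
the job is handed in; nothing more can be done
None
```

The white ball rests on the seat and the lever was held at about 0.24–0.26 rad (mid-green, judged from lever tilt, pad travel and force, as I never read the pointer) for over 4 s and was still held at hand-in, with the brass ball still on its stand.

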